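# Bring the salt shaker to the front of the spice carousel and hold it there

### The job

Bring the salt shaker to the front of the spice carousel and hold it there for me to take: first turn the lock selector from the closed padlock one click to the open padlock (never on to the arrow, which releases the tray), then turn the carousel by the round knob on its top until the salt shaker stands squarely behind the front pointer. The tray creeps back to its home position when it is let go, so finish still gripping the round knob with the tray held still. Keep all jars standing in their cups and leave the honey jar, the tumbler and the lemon where they are.

Things in the scene. Friction and masses are not known exactly. Their poses are not given: they have to be found in the camera images.
- spice_rack: Fixed foot of the spice carousel, a flat grey disc 236 mm across. Origin on the carousel's turning axis at the worktop, z up. Its -x side is the FRONT (marked by the front pointer); the whole foot may stand turned on the worktop. The selector's round pod (82 mm across, 46 mm high) stands on an arm of the foot, centred 178 mm from the axis at (-89, -154) mm.
- front_pointer (a point): Tip of the front pointer, a raised steel arrow on a lip of the foot, pointing at the tray: 122 mm from the carousel's axis, 12 mm above the worktop.
- tray (a joint): Angle of the wooden tray (216 mm across) about the axis, rad, anticlockwise from above; 0 = home (start), range +-2.95. A spring (0.03 N m/rad) with a damper (0.10 N m s/rad) brings it back to 0 when let go. Locked (1 degree play) by a bolt while the selector is at the closed padlock. Nine steel cups 40 degrees apart, 78 mm from the axis, 14 deep, floor at z 30 mm; at home one is at the front.
- turn_knob_grip (a point): Centre of the round fluted wooden knob on top of the carousel's central spindle, on the axis, 172 mm above the worktop. The knob is 42 mm in diameter and 30 mm tall (z 157 to 187 mm), fixed to the tray, turns with it and can be gripped at any angle. The jar tops around and beneath it are at most 135 mm above the worktop.
- selector (a joint): Angle of the lock selector, rad, growing anticlockwise seen from above. Three clicks: 0 = closed padlock (start, tray locked), 0.9 = open padlock (tray free), 1.8 = arrow (tray release, not to be entered). A spring detent (about 0.08 N m) draws it into the nearest click; it tips over half-way between. The tray comes free above about 0.7.
- selector_grip (a point): Grip point of the lock selector on its vertical axis, 73 mm above the worktop. Its grip is an upright bar 12 mm thick, 40 long, 35 tall (top at 86 mm) on a flat skirt 42 mm across, skirt top at 51 mm. The x axis lies along the bar, the way its white pointer line points; at the open padlock straight away from the carousel. The white marks are on the pod's outer half.
- salt_shaker_mid (a point): Centre of the salt shaker, half-way up. Clear glass with a domed grey metal top, waisted, 44 mm across and 90 mm high: the only vessel on the carousel that is no straight cylindrical spice jar, and the lowest one. It stands in one of the cups 40 or 80 degrees to either side of the front cup. z is up, yaw is arbitrary.
- honey_jar_mid (a point): Centre of the honey jar (58 x 62 x 99 mm) standing on the worktop; bystander.
- tumbler_mid (a point): Centre of the glass tumbler (81 mm across, 91 mm high) standing on the worktop; bystander.
- lemon_mid (a point): Centre of the lemon (71 x 53 x 51 mm) lying on the worktop; bystander.
- spice_jar_1_mid (a point): Centre of a straight cylindrical spice jar with a screw cap, 41 mm across, 96 mm high, always in the front cup at the start.
- spice_1_mid (a point): Centre of a straight cylindrical spice jar with a screw cap, 41 mm across, 105 mm high, in a cup 40 or 80 degrees beside the front.
- spice_2_mid (a point): Centre of a straight cylindrical spice jar with a screw cap, 41 mm across, 105 mm high, in a cup 40 or 80 degrees beside the front.
- spice_3_mid (a point): Centre of a straight cylindrical spice jar with a screw cap, 41 mm across, 105 mm high, in a cup 40 or 80 degrees beside the front.
- spice_jar_2_mid (a point): Centre of a straight cylindrical spice jar with a screw cap, 41 mm across, 105 mm high, in a cup at the back.

How it is judged:
By the outcome, as a careful person would: the job done as asked, in the order asked, and still so for the second after the job is handed in, while the arm keeps its last pose, push and grip.
It also fails if it takes over 48 s, if anything falls off the work surface, if the arm or the gripper's body presses on something with over 40 N, if the wrist force passes 120 N, or if a joint passes its speed limit or range.

### The arm

A 6-joint arm with a two-finger parallel gripper is mounted at the origin on the work surface; the furniture and walls round the work are solid. World frame = base frame: x ahead of the robot, y to its left, z up, the work surface at z = 0. Lengths are in m, angles in rad, forces in N, time in s.
With the tool pointing down it reaches from about 0.325 to 0.925 m from the base axis. Payload 3.1 kg.
Tool frame: the origin (TCP) lies at the very end of the fingers, on their centre line; the grasp point (between the pads) lies 19 mm behind it; z points along the fingers, y is the line along which they close (so a half turn about z gives the same grasp; the last joint's range is limited). The gripper opens to 85 mm and grips with 20 to 120 N. Pads are 22 mm wide; open, the fingers measure 114 mm over their backs; the gripper's body (76 mm by 85 mm) begins 54 mm behind the grasp point. The pads swing forward as they close: fully open they stand 13 mm farther back than shut.
Start: joints at [-1.319, 0.217, 1.613, -0, 1.311, -0.112], TCP at [0.222, -0.584, 0.231] pointing down, gripper open.
Joint ranges: [-2.75, 2.75], [-0.78, 2.1], [0.31, 2.55], [-1.13, 4.27], [0.13, 2.63], [-2.58, 2.58]. Speed limits (rad/s): [2.79, 2.79, 3.14, 3.14, 3.14, 3.14].

### API

Orientations are given as [roll, pitch, yaw] about the fixed x, y, z axes, in that order (R = Rz(yaw) Ry(pitch) Rx(roll)).
In Python, from plant import r, eyes, workorder gives the robot as it stands. The module is installed in compiled form; this text tells all that it offers.
- The arm moves only by the tool arm_command, never from a script. Its argument "motion" is a list of rows, each a list of 2 entries, a list of its own where there are three numbers: the shift along the tool's x, y, z normalised to -1 to 1, where 1 is 60 mm, then the turn about the tool's z normalised to -1 to 1, where 1 is pi/2 rad. In form: [[[dx, dy, dz], turn], ...]. A call has 1 to 20 rows; each row shifts and turns the commanded pose from where the row before left it, along the tool's axes as they then stand; what a row does not reach is not made up. A row lasts 1/8 s, in which the tool goes at most 62.5 mm and 10.7 degrees, less where a joint would pass 70% of its speed; a pose out of reach is approached as far as the arm can. A call with a number of a shift or a turn outside -1 to 1 is refused whole. A call with a gripper value outside its range is refused whole. "fingers" is the opening, from 0 (shut) to 1 (fully open), set as the call begins (left out, the last holds). The fingers move at their own pace and stop on an object; "grip_force" is the grip in N (left out, the last holds). Time passes only in rows, so rows that do not move let the fingers close. It gives the time, the measured TCP pose, the force, the opening and the grip force at its end, in the units of the state.
- r.read_state(): the state, without advancing time (a new reading comes with each control period).
- eyes.grab_frame(name): name is "scene" or "top" or "wrist"; returns the picture (400x640x3 uint8, red, green, blue); there is no depth.
- eyes.get_calibration(name): a dict with "vertical_fov" (degrees; the focal length in pixels is half the picture's height over the tangent of half this angle, whatever the lens; pixels are square), "cx", "cy" (the principal point, pixels), "k1" (the pictures are not rectified: a ray, as slopes to the right and down, at radius r is drawn at 1 + k1 r^2 times it, then the intrinsics apply), "rvec" (rotation vector, rad) and "tvec" (3), from world to camera coordinates, as OpenCV has them; the wrist camera has in their place "T_tool_cam" (4x4, takes a point from camera to tool coordinates, whose origin is the TCP and whose axes are the flange's). Camera axes: x right, y down, z forward; pixel columns grow to the right and rows downward; lengths in m; the calibration is good to about 2 mm. A picture is of the moment at which its call begins: read the wrist's pose just before it. get_calibration takes no time and is no camera call.
- workorder.finish_job(): hands the job in; it is judged then, once.
The state is a dict: "time_s": time; "qpos": joint angles; "qvel": joint speeds; "effort": joint torques, N m; "tcp_pos": TCP position; "orientation": TCP orientation; "contact_force": force on the tool from outside, world axes, zero at the start; "ft_torque": the same for the moment, N m; "grip_width": finger opening in m; "finger_force": force on a finger pad.
Only numpy, scipy, OpenCV 4.12 (cv2) and the standard library are available. Lean on these libraries where they do the work, as an engineer would, in place of code of your own. Each camera call takes 0.05 s, during which the arm holds its last target. There are 200 camera calls.

## Working session

There is one attempt and no reset: what is moved stays moved. The work goes in short steps, Python scripts to look and compute and a tool call to move; the robot and the scene stay as the last step left them, time stands still between calls to the robot, and variables do not carry over. Pictures are saved under pics/ and viewed, at most 10 in all, crops included, and the job is handed in when it is done.

Besides the shell and the picture viewer there is one more tool, called after "Request:" as name([rows], argument=value, ...), one row to a line, values as JSON. arm_command: Moves the arm, as the interface text tells. Its arguments: {"type":"object","properties":{"motion":{"type":"array","items":{"type":"array"}},"fingers":{"type":"number"},"grip_force":{"type":"number"}},"required":["motion"]}

```bash
mkdir -p pics
cat > h.py <<'E'
import numpy as np, cv2
from plant import r, eyes, workorder
from scipy.spatial.transform import Rotation as R
def cam(name, st=None):
    c=eyes.get_calibration(name); f=200/np.tan(np.radians(c["vertical_fov"])/2)
    if "rvec" in c:
        Rm=cv2.Rodrigues(np.array(c["rvec"],float))[0]; t=np.array(c["tvec"],float).ravel()
    else:
        T=np.eye(4);T[:3,:3]=R.from_euler('xyz',st["orientation"]).as_matrix();T[:3,3]=st["tcp_pos"]
        M=np.linalg.inv(T@np.array(c["T_tool_cam"])); Rm,t=M[:3,:3],M[:3,3]
    return f,c["cx"],c["cy"],c["k1"],Rm,t
def proj(C,P):
    f,cx,cy,k,Rm,t=C; p=np.atleast_2d(P)@Rm.T+t; s=p[:,:2]/p[:,2:]
    s=s*(1+k*(s**2).sum(1,keepdims=True)); return s*f+[cx,cy]
def unproj(C,uv,z):
    f,cx,cy,k,Rm,t=C; d=(np.atleast_2d(uv)-[cx,cy])/f; s=d.copy()
    for _ in range(30): s=d/(1+k*(s**2).sum(1,keepdims=True))
    w=np.c_[s,np.ones(len(s))]@Rm; o=-Rm.T@t
    return o+w*((z-o[2])/w[:,2:])
def shot(name,fn):
    st=r.read_state(); im=eyes.grab_frame(name); cv2.imwrite("pics/"+fn,im[...,::-1]); return st,im
E
python3 - <<'E'
from h import *
st,_=shot("scene","s1.png"); shot("top","t1.png")
print(st)
for n in("scene","top","wrist"):print(n,eyes.get_calibration(n))
E
```

```text
{'time_s': 0.0, 'qpos': array([-1.31918156e+00,  2.17770142e-01,  1.61491345e+00, -1.78520231e-05,
        1.31130784e+00, -1.12198997e-01]), 'qvel': array([ 0.00063445, -0.0015371 , -0.00067012,  0.00019094,  0.00071779,
       -0.00129353]), 'effort': array([ 1.93447668e-03, -3.96841300e+01, -3.03855872e+01, -1.70682267e-05,
        9.82915662e-03, -8.40363299e-06]), 'tcp_pos': array([ 0.22221403, -0.58329588,  0.22996916]), 'orientation': array([-3.13920703e+00, -2.51441246e-04,  3.63818070e-01]), 'contact_force': array([-0.49034069,  0.54006307, -1.14770544]), 'ft_torque': array([ 3.85760037e-05, -2.16120279e-02,  3.86998272e-03]), 'finger_force': 0.0, 'grip_width': 0.08540111570203775}
scene {'vertical_fov': 53.22454631138295, 'cx': 319.2863214550792, 'cy': 194.31778329864144, 'k1': -0.101660695410967, 'rvec': array([ 1.22349603, -2.05364693,  1.10559792]), 'tvec': array([0.23705101, 0.34603249, 0.68990357])}
top {'vertical_fov': 53.46408170717831, 'cx': 317.13268407914705, 'cy': 195.1677250374128, 'k1': -0.07720274822361296, 'rvec': array([ 2.11842846, -2.17452852,  0.16194706]), 'tvec': array([0.02793253, 0.5113885 , 0.90826017])}
wrist {'vertical_fov': 62.9051635801883, 'cx': 319.09392837190035, 'cy': 202.1637908853, 'k1': -0.057594868843933646, 'T_tool_cam': array([[ 3.13327677e-04, -9.64067772e-01, -2.65656229e-01,
         6.64793689e-02],
       [ 9.99999451e-01,  5.67763378e-04, -8.80968877e-04,
         1.29772762e-03],
       [ 1.00014358e-03, -2.65655807e-01,  9.64067421e-01,
        -1.43038639e-01],
       [ 0.00000000e+00,  0.00000000e+00,  0.00000000e+00,
         1.00000000e+00]])}
```

View pics/t1.png

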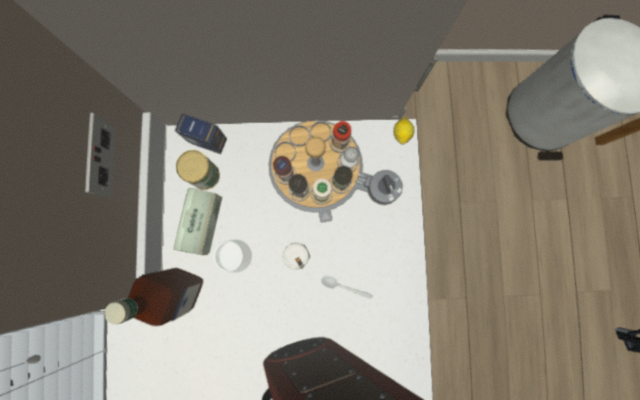

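View pics/s1.png

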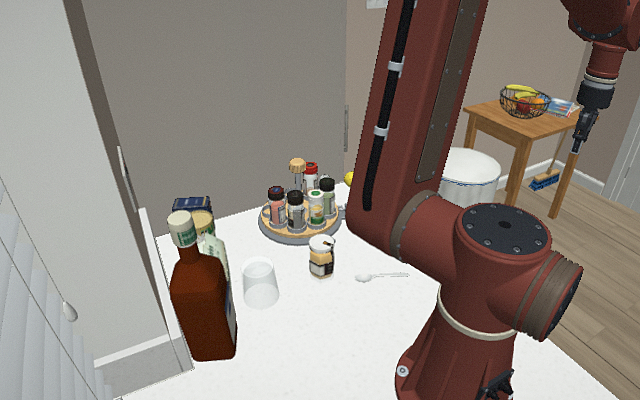

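The top view shows the carousel at about (316,165), with the pointer lip at (325,214), the selector at (386,186), and the salt shaker's grey top at (350,156). I'll work out a first estimate from these and take an enlarged crop.

Run:
```python
from h import *
C=cam("top"); im=cv2.imread("pics/t1.png")
k=unproj(C,[316,146],.187)[0]; s=unproj(C,[387,182],.08)[0]; p=unproj(C,[325,210],.012)[0]; sa=unproj(C,[350,154],.115)[0]
print(k,s,p,sa)
for a in (s,p,sa): d=a[:2]-k[:2]; print(np.linalg.norm(d),np.degrees(np.arctan2(d[1],d[0])))
c=k[:2]; d=p[:2]-c; front=np.arctan2(d[1],d[0]); th=front+np.pi
a=np.linspace(0,2*np.pi,200); Rz=lambda t:np.array([[np.cos(t),-np.sin(t)],[np.sin(t),np.cos(t)]])
big=cv2.resize(im[100:250,240:440],None,fx=4,fy=4,interpolation=cv2.INTER_CUBIC)
def dr(P,col):
    for u,v in proj(C,P): cv2.circle(big,(int((u-240+.5)*4),int((v-100+.5)*4)),1,col,-1)
circ=lambda cc,rr,z:np.c_[cc[0]+rr*np.cos(a),cc[1]+rr*np.sin(a),0*a+z]
dr(circ(c,.118,.008),(0,0,255)); dr(circ(c,.021,.187),(255,0,0))
pod=c+Rz(th)@[-.089,-.154]; dr(circ(pod,.041,.046),(0,255,0))
pt=c+Rz(th)@[-.122,0]; dr([[*pt,.012]],(255,0,255)); print(np.degrees(th),pod,pt)
cv2.imwrite("pics/t1c.png",big)
```

```text
[0.59133835 0.01502969 0.187     ] [ 0.5320066  -0.14608156  0.08      ] [ 0.478757   -0.00376845  0.012     ] [ 0.59105869 -0.06046992  0.115     ]
0.1716889365007093 -110.21702152199681
0.1141399590293774 -170.5205550838654
0.07550013144786268 -90.21222861973169
9.479444916134614 [ 0.5289165  -0.15152514] [ 0.47100429 -0.00506295]
```

View pics/t1c.png

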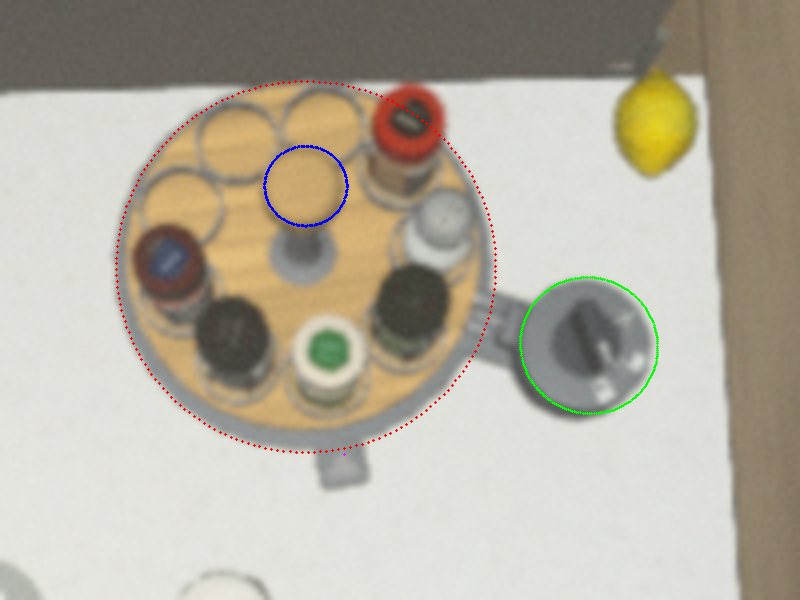

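The model overlays well: the knob and foot fit to about 1 mm, and the salt is +80° from the front, so the tray must turn −80° (clockwise). Next I'll move above the selector.

Request:
arm_command([
  [[0.3, -0.2, 0], 0],
  [[0.62, -0.41, 0], 0],
  [[0.62, -0.41, 0], 0],
  [[0.62, -0.41, 0], 0],
  [[0.62, -0.41, 0], 0],
  [[0.62, -0.41, 0], 0],
  [[0.62, -0.41, 0], 0],
  [[0.62, -0.41, 0], 0],
  [[0.62, -0.41, 0], 0],
  [[0.62, -0.41, 0], 0],
  [[0.62, -0.41, 0], 0],
  [[0.62, -0.41, 0], 0],
  [[0.3, -0.21, 0], 0.03],
  [[0, 0, 0], 0],
  [[0, 0, 0], 0],
], fingers=0.55)

```text
time_s: 1.98
tcp_pos: [0.5328, -0.1494, 0.2311]
orientation: [-3.141, 0.001, 0.318]
contact_force: [0.8, -0.6, -0.0]
grip_width: 0.047
finger_force: 0.0
```

Run:
```python
from h import *
st,im=shot("wrist","w1.png"); print(st["time_s"],st["tcp_pos"],st["orientation"],st["grip_width"],st["qpos"])
C=cam("wrist",st); np.save("C1.npy",np.array([0]))
print(proj(C,[[.5289,-.1515,.086],[.5913,.015,.187],[.471,-.005,.012]]))
```

```text
1.975 [ 0.53276711 -0.14943736  0.23105298] [-3.14134338e+00  8.34531943e-04  3.17686408e-01] 0.04699130174072509 [-4.00112350e-01  6.56415558e-02  1.78368311e+00 -3.75519274e-04
  1.29306057e+00  8.53100775e-01]
[[318.78746182 192.95541079]
 [ 65.73950899  40.39083941]
 [181.61132148 185.33976185]]
```

View pics/w1.png

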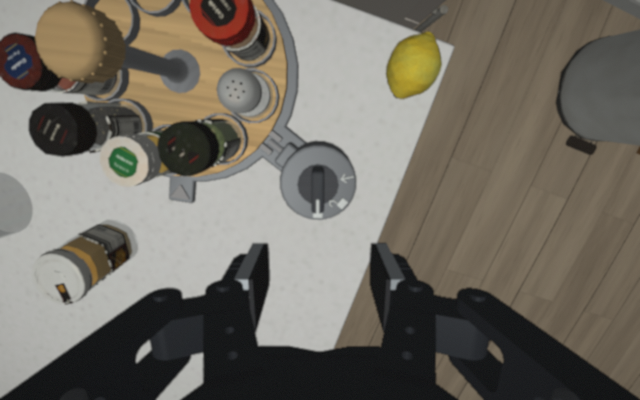

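The wrist view shows the pod centred near (318,181) with the bar almost upright in the picture, white line at (318,210), and the fingers clear of everything. I'll enlarge it.

Run:
```python
from h import *
im=cv2.imread("pics/w1.png")
a=cv2.resize(im[130:230,270:370],None,fx=5.5,fy=5.5,interpolation=cv2.INTER_CUBIC)
cv2.imwrite("pics/w1c.png",a)
import json
st=r.read_state(); C=cam("wrist",st)
print(unproj(C,[[280,181],[356,181],[318,142],[318,219]],.046), unproj(C,[[318,167],[318,203]],.086))
```

```text
[[ 0.51912597 -0.11326958  0.046     ]
 [ 0.54340292 -0.18720429  0.046     ]
 [ 0.56878749 -0.13796799  0.046     ]
 [ 0.49236297 -0.16297141  0.046     ]] [[ 0.55126033 -0.14388672  0.086     ]
 [ 0.51970082 -0.15421172  0.086     ]]
```

View pics/w1c.png

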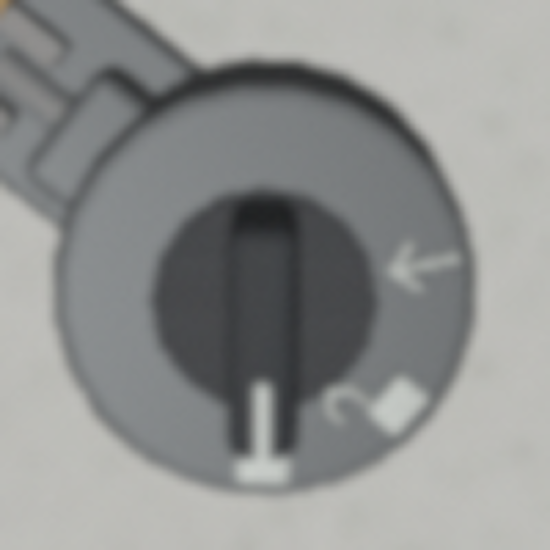

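The bar centre (318,193) matches the model at (0.529,−0.151), and the bar lies along tool x. Next: descend, grip the bar, and check.

Request:
arm_command([
  [[-0.07, 0.01, 0.3], 0],
  [[0, 0, 0.5], 0],
  [[0, 0, 0.5], 0],
  [[0, 0, 0.5], 0],
  [[0, 0, 0.5], 0],
  [[0, 0, 0.4], 0],
  [[0, 0, 0.17], 0],
  [[0, 0, 0], 0],
  [[0, 0, 0], 0],
])

```text
time_s: 3.15
tcp_pos: [0.5304, -0.1523, 0.0601]
orientation: [3.14, -0.001, 0.316]
contact_force: [-0.1, -0.2, 0.6]
grip_width: 0.0469
finger_force: 0.0
```

Request:
arm_command([
  [[0, 0, 0], 0],
  [[0, 0, 0], 0],
  [[0, 0, 0], 0],
  [[0, 0, 0], 0],
  [[0, 0, 0], 0],
  [[0, 0, 0], 0],
], fingers=0, grip_force=35)

```text
time_s: 3.9
tcp_pos: [0.5294, -0.1491, 0.0603]
orientation: [-3.137, -0.0, 0.316]
contact_force: [-2.6, 7.6, 7.1]
grip_width: 0.0112
finger_force: 35.6
```

Gripped (11 mm). I'll relieve the small sideways offset and turn it anticlockwise (negative tool turn) by 0.9 rad.

Request:
arm_command([
  [[0, -0.05, 0], 0],
  [[0, 0, 0], -0.057],
  [[0, 0, 0], -0.057],
  [[0, 0, 0], -0.057],
  [[0, 0, 0], -0.057],
  [[0, 0, 0], -0.057],
  [[0, 0, 0], -0.057],
  [[0, 0, 0], -0.057],
  [[0, 0, 0], -0.057],
  [[0, 0, 0], -0.057],
  [[0, 0, 0], -0.057],
  [[0, 0, 0], 0],
  [[0, 0, 0], 0],
])

```text
time_s: 5.52
tcp_pos: [0.5291, -0.1486, 0.0604]
orientation: [3.141, -0.001, 1.212]
contact_force: [-2.2, 1.3, 6.5]
grip_width: 0.0114
finger_force: 35.4
```

The selector followed to 0.9 rad. I'll release it, rise, and look.

Request:
arm_command([
  [[0, 0, 0], 0],
  [[0, 0, 0], 0],
  [[0, 0, 0], 0],
  [[0, 0, -0.2], 0],
  [[0, 0, -0.5], 0],
  [[0, 0, -0.6], 0],
  [[0, 0, -0.6], 0],
  [[0, 0, -0.6], 0],
  [[0, 0, -0.5], 0],
  [[0, 0, -0.3], 0],
  [[0, 0, 0], 0],
  [[0, 0, 0], 0],
], fingers=0.6)

```text
time_s: 7.02
tcp_pos: [0.5279, -0.1485, 0.2556]
orientation: [-3.139, -0.0, 1.212]
contact_force: [0.1, 0.4, -0.4]
grip_width: 0.0512
finger_force: 0.0
```

Run:
```python
from h import *
st,im=shot("wrist","w2.png"); print(st["time_s"],st["tcp_pos"],st["orientation"],st["grip_width"])
C=cam("wrist",st)
print(proj(C,[[.529,-.149,.086],[.5913,.015,.187],[.471,-.005,.012]]))
```

```text
7.025 [ 0.52787556 -0.14849102  0.25560852] [-3.13906768e+00 -1.12393128e-04  1.21202370e+00] 0.05115500955232388
[[320.65656156 182.3444916 ]
 [322.69652643 -85.09533473]
 [226.89416709  68.51694601]]
```

View pics/w2.png

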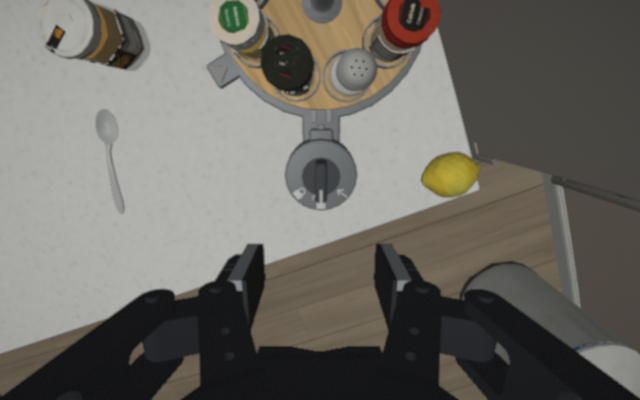

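The selector bar now points straight away from the carousel (321,185–205), at the open padlock, and the pointer prediction matches the lip at (222,70). I'll move over the knob.

Request:
arm_command([
  [[0.25, 0.005, 0], 0],
  [[0.6, 0.01, 0], 0],
  [[0.7, 0.01, 0], 0],
  [[0.7, 0.01, 0], 0],
  [[0.5, 0, 0], 0],
  [[0.2, 0, 0], 0],
  [[0, 0, 0], 0],
  [[0, 0, 0], 0],
], fingers=0.85)

```text
time_s: 8.07
tcp_pos: [0.5925, 0.0154, 0.2568]
orientation: [-3.141, 0.001, 1.211]
contact_force: [0.4, -0.2, 0.2]
grip_width: 0.0725
finger_force: 0.0
```

Run:
```python
from h import *
st,im=shot("wrist","w3.png"); print(st["time_s"],st["tcp_pos"],st["orientation"],st["grip_width"])
C=cam("wrist",st)
print(proj(C,[[.5913,.015,.187],[.5913,.018,.187]]))
```

```text
8.075 [0.59246496 0.01538489 0.25682149] [-3.14106762e+00  7.12007648e-04  1.21127890e+00] 0.07251778465865927
[[317.47817145 213.46980686]
 [315.92034456 209.5222167 ]]
```

View pics/w3.png

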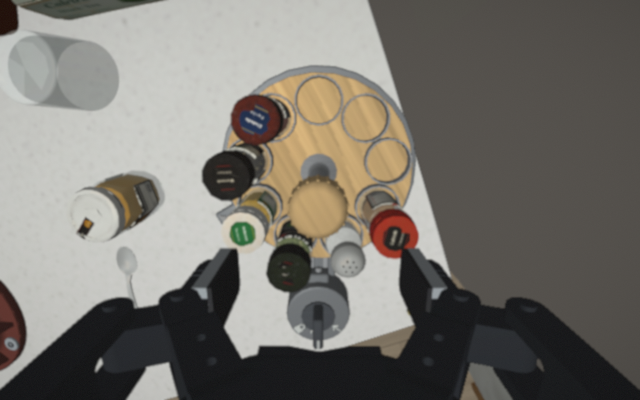

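The knob's top is at about (318,209), between the fingers and roughly 2 mm further along tool x. The jars are all clear and upright. I'll descend, then grip.

Request:
arm_command([
  [[0.04, 0, 0.2], 0],
  [[0, 0, 0.4], 0],
  [[0, 0, 0.5], 0],
  [[0, 0, 0.4], 0],
  [[0, 0, 0.2], 0],
  [[0, 0, 0], 0],
  [[0, 0, 0], 0],
])

```text
time_s: 9.0
tcp_pos: [0.5945, 0.0182, 0.1563]
orientation: [3.14, -0.001, 1.212]
contact_force: [-0.4, -0.4, 0.9]
grip_width: 0.0724
finger_force: 0.0
```

Request:
arm_command([
  [[0, 0, 0], 0],
  [[0, 0, 0], 0],
  [[0, 0, 0], 0],
  [[0, 0, 0], 0],
  [[0, 0, 0], 0],
  [[0, 0, 0], 0],
], fingers=0, grip_force=40)

```text
time_s: 9.75
tcp_pos: [0.5928, 0.019, 0.1566]
orientation: [-3.139, -0.0, 1.212]
contact_force: [-5.3, 2.3, 6.3]
grip_width: 0.0411
finger_force: 41.6
```

Request:
arm_command([
  [[0, -0.03, 0], 0],
  [[0, 0, 0], 0.02],
  [[0, 0, 0], 0.04],
  [[0, 0, 0], 0.05],
  [[0, 0, 0], 0.05],
  [[0, 0, 0], 0.05],
  [[0, 0, 0], 0.05],
  [[0, 0, 0], 0.05],
  [[0, 0, 0], 0.05],
  [[0, 0, 0], 0.05],
  [[0, 0, 0], 0.05],
  [[0, 0, 0], 0.05],
  [[0, 0, 0], 0.05],
  [[0, 0, 0], 0.05],
  [[0, 0, 0], 0.05],
  [[0, 0, 0], 0.05],
  [[0, 0, 0], 0.05],
  [[0, 0, 0], 0.05],
  [[0, 0, 0], 0.05],
  [[0, 0, 0], 0.029],
])

```text
time_s: 12.25
tcp_pos: [0.5939, 0.0171, 0.1566]
orientation: [3.139, -0.005, -0.187]
contact_force: [0.9, -5.2, 3.9]
grip_width: 0.041
finger_force: 41.4
```

Run:
```python
from h import *
st,im=shot("top","t2.png"); shot("scene","s2.png");shot("wrist","w4.png"); print(st["time_s"],st["tcp_pos"],st["orientation"],st["contact_force"],st["ft_torque"],st["grip_width"])
a=cv2.imread("pics/t2.png")[100:250,240:440]; b=cv2.imread("pics/s2.png")[130:280,220:420]
cv2.imwrite("pics/c2.png",np.vstack([cv2.resize(x,(400,300),interpolation=cv2.INTER_CUBIC) for x in(a,b)]))
```

```text
12.25 [0.59389859 0.01710628 0.15660989] [ 3.13927735 -0.00515456 -0.18715546] [ 0.88444141 -5.23887149  3.85699555] [-0.3353522  -0.06187908  0.10656891] 0.04098882669031874
```

View pics/c2.png

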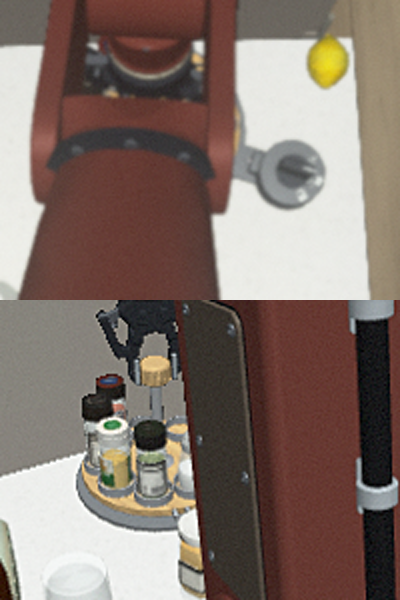

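The tray has turned, but the arm partly hides the salt in both views. I'll check the angle from the visible caps: green at scene pixel (277,192) and black at (294.5,194).

Run:
```python
from h import *
C=cam("scene"); c=np.array([.5925,.0175])
f=np.radians(-170.5)
for n,z,off,uv in(("green jar1",.126,0,(277,191)),("black",.135,40,(294.5,193))):
    for t in(-76,-80,-84):
        a=f+np.radians(off+t); print(n,t,proj(C,[[c[0]+.078*np.cos(a),c[1]+.078*np.sin(a),z]])[0],uv)
s=r.read_state(); print(s["time_s"],s["orientation"])
im=cv2.imread("pics/s2.png")[160:230,255:325]; w=cv2.imread("pics/w4.png")
cv2.imwrite("pics/c3.png",np.hstack([cv2.resize(im,(400,400),interpolation=cv2.INTER_CUBIC),cv2.resize(w[:250,120:520],(400,250))if 0 else cv2.copyMakeBorder(w[:400,120:520],0,0,0,0,0)]))
```

```text
green jar1 -76 [276.90019882 193.31904022] (277, 191)
green jar1 -80 [275.39245412 192.58065129] (277, 191)
green jar1 -84 [274.00546231 191.78610611] (277, 191)
black -76 [296.46429472 193.73021559] (294.5, 193)
black -80 [294.26367283 193.74533138] (294.5, 193)
black -84 [292.07936213 193.67701962] (294.5, 193)
12.4 [ 3.13935808 -0.00517313 -0.18572642]
```

View pics/c3.png

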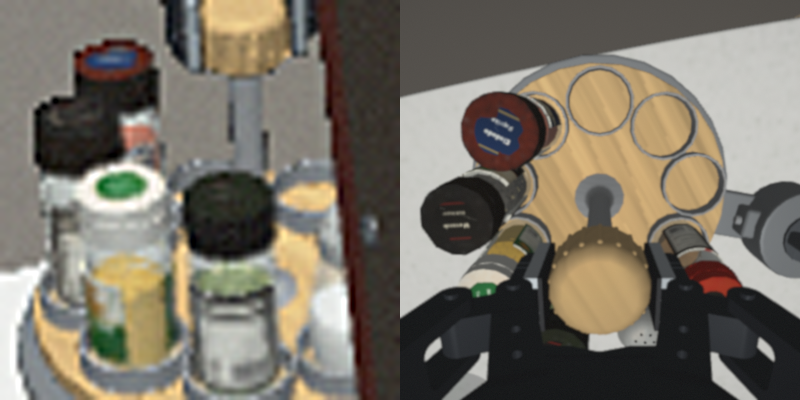

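There was no slip visible. I'll get the tray angle from the empty cup rims in this wrist picture: (319,101), (382,125), (413,183).

Run:
```python
from h import *
st=r.read_state(); C=cam("wrist",st); c=np.array([.593,.0175])
P=unproj(C,[[319,101],[382,125],[413,183]],.045)
# same cups in w1-home top picture: crop px -> full
T=unproj(cam("top"),[[240+v/4-.5,100+w/4-.5] for v,w in((182,207),(237,142),(323,126))],.045)
for Q in(P,T):
    d=Q[:,:2]-c; print(np.hypot(*d.T),np.degrees(np.arctan2(d[:,1],d[:,0])))
```

```text
[0.07704991 0.07759651 0.07817608] [-11.88643774 -50.54415424 -90.05099428]
[0.07637994 0.07628959 0.07640913] [ 69.57996172  29.65421081 -11.01024883]
```

The cups have turned −80.2° from home, and absolutely they sit within 1° of the front alignment. I'll let it settle briefly and hand in.

Request:
arm_command([
  [[0, 0, 0], 0],
  [[0, 0, 0], 0],
  [[0, 0, 0], 0],
  [[0, 0, 0], 0],
])

```text
time_s: 12.9
tcp_pos: [0.5939, 0.0171, 0.1566]
orientation: [3.139, -0.005, -0.186]
contact_force: [0.1, -4.6, 4.2]
grip_width: 0.0409
finger_force: 41.5
```

```bash
python3 -c "
from h import *
s=r.read_state(); print(s['orientation'],s['grip_width'],s['contact_force'])
print(workorder.finish_job())"
```

```text
[ 3.1393668  -0.00519356 -0.18557244] 0.04094966615396657 [ 0.14012241 -4.56456973  4.20833213]
the job is handed in; nothing more can be done
None
```

The job is handed in at about 13 s: the selector is at the open padlock and the tray is turned −80°, measured from the empty cups because the arm hid the shaker itself, so the salt shaker should stand behind the front pointer, with the gripper still holding the knob.

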